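Tap down the flush-pin gauges in order

TASK

Three flush-pin depth gauges stand on the machined plate, each with a coloured pin head sticking up. With a fingertip, press the pins gently all the way down until they rest on the work: first the blue one, then the yellow one, then the red one. Use only a light touch, do not pick up, tip or shift the gauges, and leave the parts lying round the plate alone.

Things in the scene. Friction and masses are not known exactly. Their poses are not given: they have to be found in the camera images.
- cover_plate: flat machined aluminium plate, 90 (x) x 300 (y) x 16 (z) mm, fixed to the table; origin at the centre of its underside; its long side is its y axis. The three gauges stand in a row along it, in any order of colour, about 100 mm apart.
- blue_gauge: loose round steel flush-pin gauge with a blue pin head, 0.36 to 0.6 kg, standing upright on the plate: flange 56 mm across, body 40 mm across and 42 mm high, pin on its centre line. Origin at the centre of its underside, z up.
- blue_pin (a joint): how far the blue-headed pin has been pushed down, in m: 0 is fully up, 0.014 is its stop, where it rests on the work; starts between 0 and 0.004. It moves straight down along the gauge's axis against a steady friction of about 3 N, has no spring, and stays where it is left.
- blue_head (a point): centre of the top of the blue pin head (a disc 22 mm across, 8 mm thick); it goes down with the pin. With the pin fully up it is 70 mm above the gauge's underside, with the pin at its stop 56 mm, 14 mm above the top of the gauge's body. The head is cushioned by a spring: up to about 5 N it does not give, then it sinks 1 mm per further N onto the pin, at most 6 mm (11 N), after which it is rigid; it springs back when released.
- yellow_gauge: loose round steel flush-pin gauge with a yellow pin head, 0.36 to 0.6 kg, standing upright on the plate: flange 56 mm across, body 40 mm across and 42 mm high, pin on its centre line. Origin at the centre of its underside, z up.
- yellow_pin (a joint): how far the yellow-headed pin has been pushed down, in m: 0 is fully up, 0.014 is its stop, where it rests on the work; starts between 0 and 0.004. It moves straight down along the gauge's axis against a steady friction of about 3 N, has no spring, and stays where it is left.
- yellow_head (a point): centre of the top of the yellow pin head (a disc 22 mm across, 8 mm thick); it goes down with the pin. With the pin fully up it is 70 mm above the gauge's underside, with the pin at its stop 56 mm, 14 mm above the top of the gauge's body. The head is cushioned by a spring: up to about 5 N it does not give, then it sinks 1 mm per further N onto the pin, at most 6 mm (11 N), after which it is rigid; it springs back when released.
- red_gauge: loose round steel flush-pin gauge with a red pin head, 0.36 to 0.6 kg, standing upright on the plate: flange 56 mm across, body 40 mm across and 42 mm high, pin on its centre line. Origin at the centre of its underside, z up.
- red_pin (a joint): how far the red-headed pin has been pushed down, in m: 0 is fully up, 0.014 is its stop, where it rests on the work; starts between 0 and 0.004. It moves straight down along the gauge's axis against a steady friction of about 3 N, has no spring, and stays where it is left.
- red_head (a point): centre of the top of the red pin head (a disc 22 mm across, 8 mm thick); it goes down with the pin. With the pin fully up it is 70 mm above the gauge's underside, with the pin at its stop 56 mm, 14 mm above the top of the gauge's body. The head is cushioned by a spring: up to about 5 N it does not give, then it sinks 1 mm per further N onto the pin, at most 6 mm (11 N), after which it is rigid; it springs back when released.
- bronze_bush: loose bronze bush with a flange, 34 mm across, 29 mm high; a bystander beside the plate. Origin at the centre of its underside.
- ring_gauge: loose steel setting ring, 50 mm across, 16 mm high; a bystander beside the plate. Origin at the centre of its underside.
- plug_gauge: loose double-ended plug gauge lying on the table along its y axis, 20 mm thick, 92 mm long; a bystander beside the plate. Origin at the centre of its underside.
Mind the look-alikes: they are no part of the job. What is shaped like the blue_gauge but green or orange is not meant.

How it is judged (in metres and radians):
On the way, in this order (a step that is already met when the one before it is completed fails the run):
1. the blue pin is down on the work (value of joint blue_pin above 0.011 m), for 0.1 s.
2. the yellow pin is down on the work (value of joint yellow_pin above 0.011 m), for 0.1 s.
3. the red pin is down on the work (value of joint red_pin above 0.011 m), for 0.1 s.
At the end, for the whole second after the job is handed in: All three pins are down within 3 mm of their stops (joint above 0.011), pushed in the order blue, yellow, red; no gauge has moved more than 12 mm from its place, all stand upright and at rest, none was pressed with more than 25 N; bush, ring and plug gauge lie within 15 mm of where they were (value of joint each of blue_pin, yellow_pin, red_pin above 0.011 m and distance of each of blue_gauge, yellow_gauge, red_gauge from where it was at the start of the episode below 0.012 m and angle between each of blue_gauge, yellow_gauge, red_gauge's own z axis and vertical below 0.06 rad and linear speed of each of blue_gauge, yellow_gauge, red_gauge below 0.02 m/s and distance of each of bronze_bush, ring_gauge, plug_gauge from where it was at the start of the episode below 0.015 m); the robot touches nothing.
It fails at once if a pin was pushed out of the order blue, yellow, red ((value of joint yellow_pin above 0.007 m and value of joint blue_pin below 0.01 m) or (value of joint red_pin above 0.007 m and value of joint yellow_pin below 0.01 m) or (value of joint red_pin above 0.007 m and value of joint blue_pin below 0.01 m)).
It fails at once if a gauge was shifted, lifted or tipped ((distance of blue_gauge from where it was at the start of the episode above 0.012 m or angle between blue_gauge's own z axis and vertical above 0.15 rad) or (distance of yellow_gauge from where it was at the start of the episode above 0.012 m or angle between yellow_gauge's own z axis and vertical above 0.15 rad) or (distance of red_gauge from where it was at the start of the episode above 0.012 m or angle between red_gauge's own z axis and vertical above 0.15 rad)).
It fails at once if a gauge was struck or pressed hard (over 25 N) (contact force between any of the fingers, the arm and blue_gauge above 25 N or contact force between any of the fingers, the arm and yellow_gauge above 25 N or contact force between any of the fingers, the arm and red_gauge above 25 N).
It fails at once if a bystander part was disturbed (distance of any of bronze_bush, ring_gauge, plug_gauge from where it was at the start of the episode above 0.015 m).
It also fails if it takes over 40 s, if anything falls off the work surface, if the arm or the gripper's body presses on something with over 40 N, if the wrist force passes 120 N, or if a joint passes its speed limit or range.

ROBOT

A 6-joint arm with a two-finger parallel gripper is mounted at the origin on a cart in front of the work surface, level with it; the furniture and walls round the work are solid. World frame = base frame: x ahead of the robot, y to its left, z up, the work surface at z = 0. Lengths are in mm, angles in rad, forces in N, time in s.
With the tool pointing down it reaches from about 350 to 975 mm from the base axis. Payload 7.1 kg.
Tool frame: the origin (TCP) lies on the front face of the gripper's body, between the roots of the fingers; the fingertips stand 80 mm ahead of it and the grasp point (between the pads) lies 61 mm ahead of it (env.tips_ahead is the distance from the TCP to the fingertips, in mm); z points along the fingers, y is the direction in which the jaws open and shut (so a half turn about z gives the same grasp; the last joint's range is limited). The gripper opens to 88 mm and grips with 3 to 60 N. Pads are 20 mm wide; open, the fingers measure 115 mm over their backs; the gripper's body (75 mm by 178 mm) begins 61 mm behind the grasp point.
Start: joints at [1.256, 0.423, 1.63, -0, 1.089, -0.019], TCP at [182.159, 597.849, 302.675] pointing down, gripper open.
Joint ranges: [-3, 3], [-0.9, 2.11], [0.09, 2.58], [-1.31, 4.45], [0.11, 2.69], [-2.54, 2.54]. Speed limits (rad/s): [2.39, 2.39, 3.01, 3.14, 3.14, 3.14].

INTERFACE

Orientations are given as a unit quaternion [x, y, z, w].
In Python, from station import env, set_gripper, viewer, workorder gives the robot as it stands. Calls block until the motion is done:
- env.reach(position, orientation): joint-space move of the TCP to a pose.
- env.move_l(position, rot=None, rate=150, f_stop=None): straight line of the TCP; rot=None keeps the orientation; rate is the mean speed in mm/s. With f_stop (N) it stops when the force on the tool has changed by that much, and returns True; else False.
- env.move_joints(angles): joint-space move.
- set_gripper(opening): finger opening in mm; the grip force is fixed at half the most; returns when the fingers have stopped.
- env.hold(seconds).
- env.ik(position, orientation): joint angles nearest the present ones, or None.
- env.read_state(): the state.
- viewer.camera(name): name is "scene" or "top" or "wrist"; returns the picture (420x560x3 uint8, blue, green, red); there is no depth.
- viewer.camera_params(name): a dict with "fx", "fy", "cx", "cy" (pixels), "pose" (4x4, takes a point from camera to world coordinates); the wrist camera has in their place "tool_from_camera" (4x4, takes a point from camera to tool coordinates, whose origin is the TCP and whose axes are the flange's). Camera axes: x right, y up, looking along -z (the intrinsics and any distortion apply to the point x, -y, -z); pixel columns grow to the right and rows downward; lengths in mm; the calibration is good to about 2 mm. The wrist camera is an equidistant fisheye: a pixel r from the principal point sees the ray r / f radians off the axis. A picture is of the moment at which its call begins: read the wrist's pose just before it. camera_params takes no time and is no camera call.
A pose or a line that the arm cannot do raises env.IKError and nothing moves.
- workorder.sign_off(): hands the job in, once; it reports no verdict.
The state is a dict: "time_s": time; "qpos": joint angles; "dq": joint speeds; "tau": joint torques, N m; "tool_pos": TCP position; "orientation": TCP orientation; "force": force on the tool from outside, world axes, zero at the start; "wrist_torque": the same for the moment, N m; "width": finger opening in mm.
Only numpy, scipy, OpenCV 4.12 (cv2) and the standard library are available. Lean on these libraries where they do the work, as an engineer would, in place of code of your own. Each camera call takes 0.05 s, during which the arm holds its last target.

## Working session

There is one attempt and no reset: what is moved stays moved. The work goes in short steps, each a Python script; the robot and the scene stay as the last script left them, time stands still between calls to the robot, and variables do not carry over. Pictures are saved under pics/ and viewed, and the job is handed in when it is done.

```bash
ls; mkdir -p pics; python3 - <<'E'
from station import env, set_gripper, viewer, workorder
import cv2
for n in ["scene","top","wrist"]:
    cv2.imwrite(f"pics/{n}0.png",viewer.camera(n)); p=viewer.camera_params(n); print(n,p)
s=env.read_state(); print(s["time_s"],s["tool_pos"],s["orientation"],s["force"],s["width"])
E
```

```text
pics
scene {'fx': 534.8072705362573, 'fy': 534.8072705362573, 'cx': 274.18752797178604, 'cy': 202.93764971605884, 'pose': array([[-5.64848702e-01,  4.58952269e-01, -6.85790608e-01,
        -7.69337821e+01],
       [-8.25097919e-01, -3.26831688e-01,  4.60862748e-01,
         4.08969934e+02],
       [-1.26240982e-02,  8.26162128e-01,  5.63291017e-01,
         5.95374192e+02],
       [ 0.00000000e+00,  0.00000000e+00,  0.00000000e+00,
         1.00000000e+00]])}
top {'fx': 408.82333275971706, 'fy': 408.82333275971706, 'cx': 281.34914686810527, 'cy': 205.9321967013623, 'pose': array([[-1.24164942e-02,  9.97316988e-01, -7.21433064e-02,
         4.66600789e+02],
       [-9.99697363e-01, -1.08489949e-02,  2.20789667e-02,
        -3.80557035e+00],
       [ 2.12370462e-02,  7.23956166e-02,  9.97149870e-01,
         9.60859025e+02],
       [ 0.00000000e+00,  0.00000000e+00,  0.00000000e+00,
         1.00000000e+00]])}
wrist {'fx': 325.19226210127806, 'fy': 325.19226210127806, 'cx': 283.9379479278778, 'cy': 213.15827035532791, 'tool_from_camera': array([[ 1.80616495e-03,  9.67225819e-01,  2.53911310e-01,
         6.80790258e+01],
       [ 9.99998359e-01, -1.71041930e-03, -5.97847675e-04,
        -1.39366498e-01],
       [-1.43958904e-04,  2.53911973e-01, -9.67227320e-01,
        -8.27184589e+01],
       [ 0.00000000e+00,  0.00000000e+00,  0.00000000e+00,
         1.00000000e+00]])}
0.15 [182.07620607 597.55442317 302.08537073] [ 1.47356744e-01  9.89083236e-01 -5.78373537e-04 -8.90198947e-05] [0.20493854 0.32089101 0.9491372 ] 88.01396672268757
```

View pics/scene0.png

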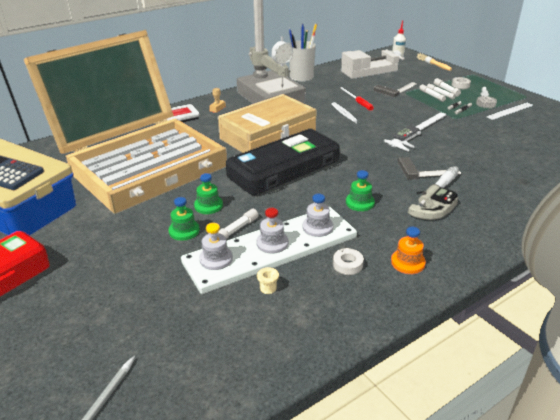

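View pics/top0.png

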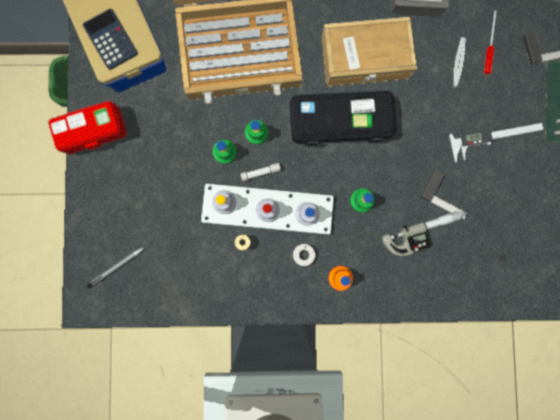

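View pics/wrist0.png

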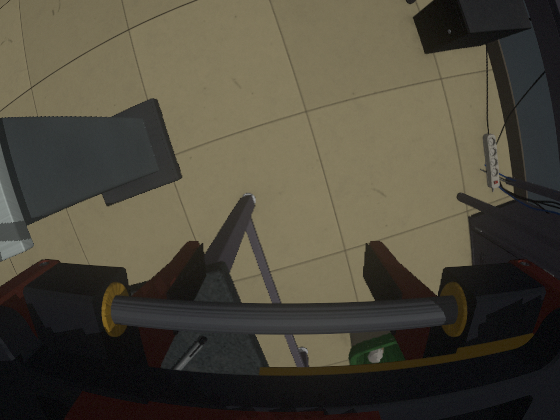

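The row on the plate is, left to right in the top view, yellow (221,200), red (267,209), blue (309,212). The green and orange look-alikes stand off the plate. I'll enlarge crops of both views to read the heads precisely.

```bash
python3 - <<'E'
import cv2
a=cv2.imread("pics/top0.png")[175:245,195:345]; cv2.imwrite("pics/topc.png",cv2.resize(a,None,fx=5,fy=5,interpolation=cv2.INTER_CUBIC))
a=cv2.imread("pics/scene0.png")[190:295,180:360]; cv2.imwrite("pics/scenec.png",cv2.resize(a,None,fx=4.4444,fy=4.4444,interpolation=cv2.INTER_CUBIC))
E
```

```text
(no output)
```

View pics/topc.png

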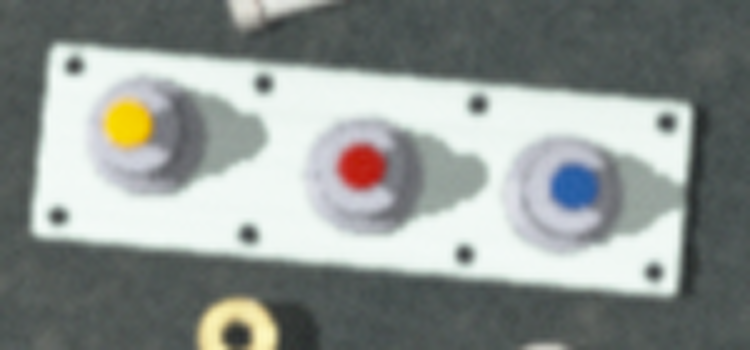

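View pics/scenec.png

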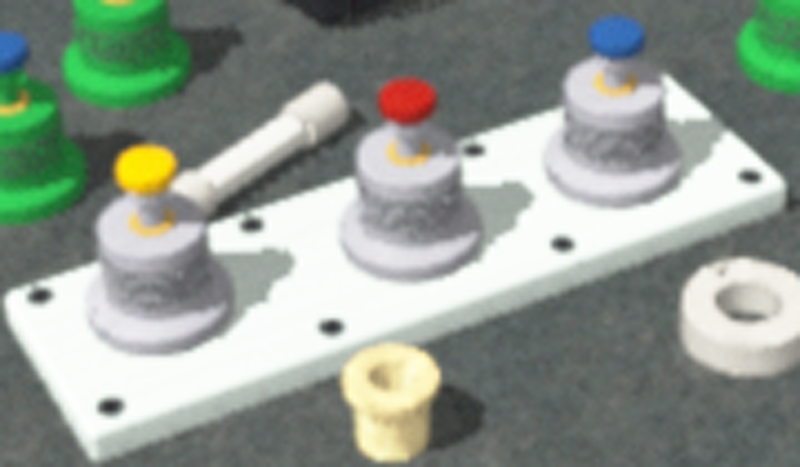

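```bash
cat > h.py <<'E'
import numpy as np
from station import env, set_gripper, viewer, workorder
def ray(n,u,v):
    p=viewer.camera_params(n); T=p["pose"]
    d=T[:3,:3]@np.array([(u-p["cx"])/p["fx"],-(v-p["cy"])/p["fy"],-1]); return T[:3,3],d/np.linalg.norm(d)
def tri(rs):
    A=np.zeros((3,3));b=np.zeros(3)
    for o,d in rs:
        P=np.eye(3)-np.outer(d,d);A+=P;b+=P@o
    x=np.linalg.solve(A,b); return x,[np.linalg.norm(np.cross(x-o,d)) for o,d in rs]
E
python3 - <<'E'
from h import *
np.set_printoptions(precision=1,suppress=True)
T={'Y':(128,124),'R':(362,167),'B':(575,186)}
S={'Y':(148,162),'R':(408,95),'B':(617,32)}
k=4.4444
for c in T:
    t=T[c];s=S[c]
    a=ray("top",(t[0]+.5)/5-.5+195,(t[1]+.5)/5-.5+175); b=ray("scene",(s[0]+.5)/k-.5+180,(s[1]+.5)/k-.5+190)
    x,e=tri([a,b]); print(c,x,e)
    o,d=a; print("  top at z=84:",o+d*(84-o[2])/d[2])
    o,d=b; print("  scene at z=84:",o+d*(84-o[2])/d[2])
# plate corners on top z=16
for q in [(52,45),(692,103),(678,296),(33,237)]:
    o,d=ray("top",(q[0]+.5)/5-.5+195,(q[1]+.5)/5-.5+175); print((o+d*(16-o[2])/d[2]))
E
```

```text
Y [545.7 108.2  85.8] [np.float64(0.6105660177022048), np.float64(0.6105660177021107)]
  top at z=84: [545.5 107.9  84. ]
  scene at z=84: [548.3 107.6  84. ]
R [526.3   8.3  85.6] [np.float64(0.8480963864340787), np.float64(0.8480963864340607)]
  top at z=84: [525.9   7.7  84. ]
  scene at z=84: [528.7   7.7  84. ]
B [517.2 -83.4  83.3] [np.float64(0.7259260685991905), np.float64(0.7259260685991288)]
  top at z=84: [516.7 -83.9  84. ]
  scene at z=84: [516.9 -82.1  84. ]
[588.8 151.6  16. ]
[ 558.7 -145.3   16. ]
[ 469.1 -136.9   16. ]
[499.9 160.2  16. ]
```

Heights come out at 83–86 mm (82–86 expected) and the plate corners give 300 x 90 mm. I'll close the gripper, hover over blue and check with the wrist camera.

```bash
python3 - <<'E'
from h import *
import cv2
np.set_printoptions(precision=3,suppress=True)
q=[0,1,0,0]
print(env.tips_ahead, env.ik([517,-83.5,84+80+60],q))
set_gripper(0)
env.reach([517,-83.5,84+80+60],q)
s=env.read_state(); print(s["time_s"],s["tool_pos"],s["orientation"],s["force"],s["width"],s["qpos"])
cv2.imwrite("pics/w1.png",viewer.camera("wrist"))
# project expected heads into the wrist picture
from scipy.spatial.transform import Rotation as R
p=viewer.camera_params("wrist");T=np.eye(4);T[:3,:3]=R.from_quat(s["orientation"]).as_matrix();T[:3,3]=s["tool_pos"]
C=np.linalg.inv(T@p["tool_from_camera"])
for P in [(517,-83.5,84),(527,8,84),(546.5,108,84)]:
    c=C@np.array([*P,1]); x,y,z=c[0],-c[1],-c[2]; r=np.hypot(x,y);th=np.arctan2(r,z)
    print(p["cx"]+p["fx"]*th*x/r,p["cy"]+p["fy"]*th*y/r)
E
```

```text
80.0 [-0.183  0.387  1.91  -0.     0.844 -1.754]
4.1833 [517.206 -82.934 224.086] [-0.  1.  0.  0.] [ 0.711 -0.05   0.13 ] 0.49970151284539654 [-0.182  0.387  1.91   0.     0.844 -1.753]
283.5337474058638 225.89527145001244
403.9013795934298 238.18575862417453
501.19258081932037 256.50550315199143
```

View pics/w1.png

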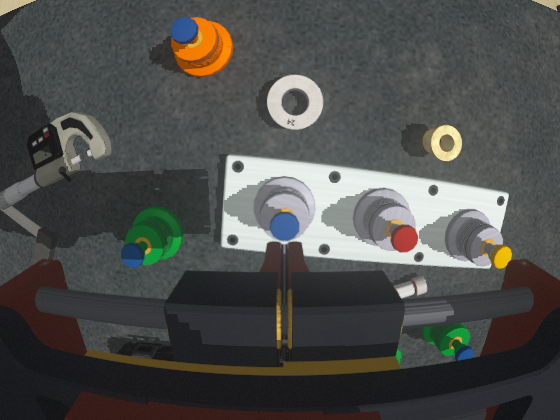

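The wrist view shows the blue head at (285,226), red at (404,238) and yellow at (502,256). All are within 2 px of my predictions, so I'll press blue.

```bash
cat >> h.py <<'E'
def press(x,y):
    env.move_l([x,y,80+94],rate=80); env.hold(0.3)
    f0=env.read_state()["force"]
    hit=env.move_l([x,y,80+69],rate=10,f_stop=7)
    s=env.read_state(); print("hit",hit,"tip z",s["tool_pos"][2]-80,"dF",s["force"]-f0)
    env.hold(0.3)
    s=env.read_state(); print("held tip z",s["tool_pos"][2]-80,"dF",s["force"]-f0, s["tool_pos"][:2])
E
python3 - <<'E'
from h import *
np.set_printoptions(precision=2,suppress=True)
press(517,-83.5)
print(env.read_state()["time_s"])
E
```

```text
hit True tip z 70.22828525688169 dF [-1.47  0.34  6.29]
held tip z 70.34964101799017 dF [ 0.34 -0.26  5.56] [517.07 -83.52]
7.7833
```

The force is above the pin friction at the expected stop height. I'll lift, look, then press yellow.

```bash
python3 - <<'E'
from h import *
import cv2
np.set_printoptions(precision=2,suppress=True)
env.move_l([517,-83.5,190],rate=80)
cv2.imwrite("pics/s1.png",cv2.resize(viewer.camera("wrist")[130:290,200:400],None,fx=3,fy=3))
env.move_l([546.5,108,190],rate=150)
press(546.5,108)
env.move_l([546.5,108,190],rate=80)
cv2.imwrite("pics/s2.png",viewer.camera("wrist"))
print(env.read_state()["time_s"])
E
```

```text
hit True tip z 70.3013811367801 dF [-0.52  0.79  8.05]
held tip z 70.42429585630774 dF [-0.57  0.21  7.55] [546.56 108.  ]
13.75
```

View pics/s2.png

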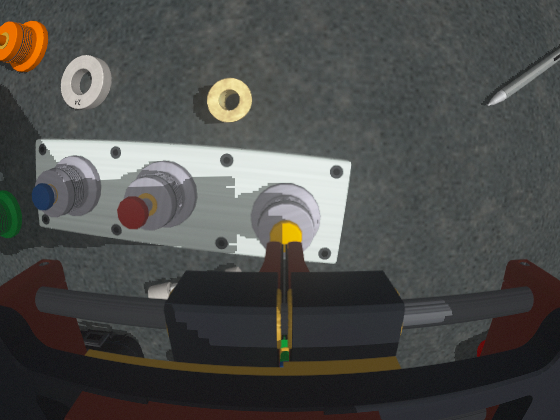

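View pics/s1.png

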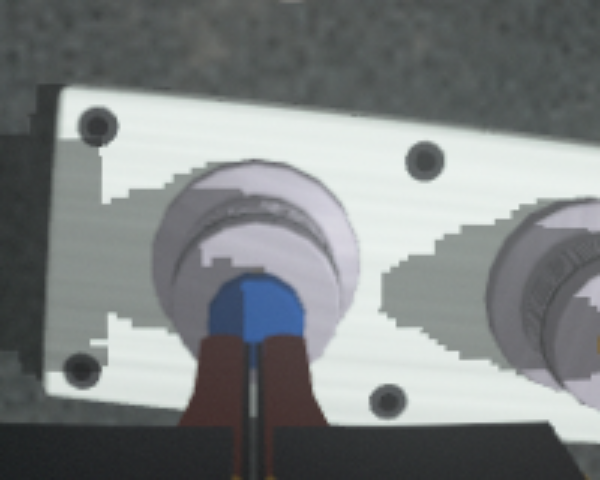

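Both gauges stand upright and in place; the yellow head at (287,232) and the blue one at (43,197) sit visibly lower than red at (133,211). Next I'll press red, then retreat and take a final look.

```bash
python3 - <<'E'
from h import *
import cv2
np.set_printoptions(precision=2,suppress=True)
env.move_l([527,8,190],rate=150)
press(527,8)
env.move_l([527,8,190],rate=80)
env.move_l([527,8,300],rate=150)
env.reach([182.2,597.8,302],[1.47356744e-01,9.89083236e-01,0,0])
env.hold(0.2)
cv2.imwrite("pics/scene3.png",cv2.resize(viewer.camera("scene")[190:295,180:360],None,fx=4.4444,fy=4.4444,interpolation=cv2.INTER_CUBIC))
cv2.imwrite("pics/top3.png",cv2.resize(viewer.camera("top")[160:270,195:345],None,fx=5,fy=5,interpolation=cv2.INTER_CUBIC))
print(env.read_state()["time_s"])
E
```

```text
hit True tip z 70.23610790216915 dF [0.34 0.69 7.51]
held tip z 70.35997002784563 dF [-0.84  1.57  5.9 ] [527.06   8.  ]
21.9667
```

View pics/scene3.png

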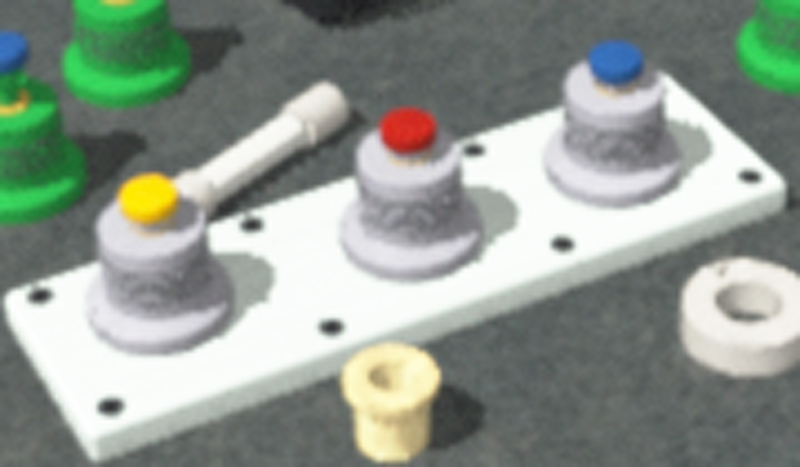

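View pics/top3.png

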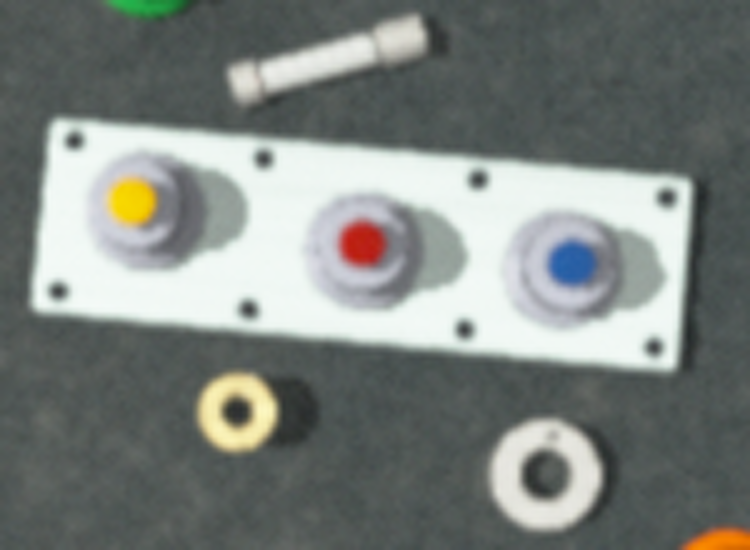

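In the scene crop all three heads sit 25–30 px lower, at equal height just above the bodies: yellow (149,197), red (408,130), blue (616,61). The gauges, bush, ring and plug are unmoved, so I'm handing in.

```bash
python3 -c "
from station import workorder
workorder.sign_off()"
```

```text
the job is handed in; nothing more can be done
```

I pressed the blue, yellow and red pins down in that order with the closed fingertips, then backed the arm away and handed the job in. The last clock reading before hand-in was 22 s of the 40 s allowed. Sign-off gives no verdict, so what follows is from my own readings.

- **Pin depth:** each press stopped with the fingertip 70.2–70.4 mm above the table. A pin at its stop puts the head at 72 mm, and the head cushion gives about 1–2 mm at these forces.
- **Force:** the readings at each stop were 6–8 N, above the 3 N pin friction and well under the 25 N limit.
- **Last pictures:** the final scene and top views show all three heads equally low. The gauges are upright and in place, and the bush, ring and plug gauge have not moved.
- **Measurements:** the head positions from the two fixed cameras agreed with the wrist camera to within about 2 px. The two fixed views differed by up to 3 mm, well inside the 11 mm head radius. No check failed.

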